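# Push the reference tile under the measuring head

## Robot

A 7-joint arm with a two-finger parallel gripper is mounted at the origin on a cart in front of the work surface, level with it; the furniture and walls round the work are solid. World frame = base frame: x ahead of the robot, y to its left, z up, the work surface at z = 0. Lengths are in m, angles in rad, forces in N, time in s.
With the tool pointing down it reaches from about 0.425 to 0.875 m from the base axis. Payload 4.7 kg.
Tool frame: the origin (TCP) lies on the mounting face of the last link; the fingertips stand 182 mm ahead of it and the grasp point (between the pads) lies ahead of it (ctrl.grip_point_offset is the z of the grasp point in the tool frame, in m); z points along the fingers, y is the line along which they close (so a half turn about z gives the same grasp; the last joint's range is limited). The gripper opens to 87 mm and grips with 3 to 60 N. Pads are 19 mm wide; open, the fingers measure 117 mm over their backs; the gripper's body (75 mm by 190 mm) begins 51 mm behind the grasp point.
Start: joints at [-1.178, 0.321, -0.07, 1.45, 0.023, 1.371, -0.057], TCP at [0.24, 0.604, 0.405] pointing down, gripper open.
Joint ranges: [-2.86, 2.86], [-0.3, 2.09], [-1.38, 1.24], [0.06, 2.45], [-1.56, 4.7], [0.09, 2.05], [-2.69, 2.69]. Speed limits (rad/s): [2.57, 2.57, 3.14, 3.14, 3.14, 3.14, 3.14].

## Interface

Orientations are given as a rotation vector (axis times angle).
In Python, from bench import ctrl gives the robot as it stands.
- The arm moves only by the tool shift_gripper, called after "Request:" in YAML: its name, and indented under it one key for each argument. Schema: {"type":"object","properties":{"moves":{"type":"array","items":{"type":"object","properties":{"sx":{"type":"number"},"sy":{"type":"number"},"sz":{"type":"number"},"twist":{"type":"number"},"finger_gap":{"type":"number"}},"additionalProperties":false,"required":["finger_gap"]},"minItems":1,"maxItems":20},"squeeze":{"type":"number"},"only":{"type":"string"},"quiet":{"type":"boolean"},"lines":{"type":"string"}},"required":["moves"],"additionalProperties":false}. moves is a list of rows, 1 to 20 of them, each an object with the fields sx, sy, sz (the shift in parts of the range, where 1.0 means 0.6 m), twist (a turn about the tool's z in parts of the range, where 1.0 means pi rad), finger_gap (the opening from 0.0 (shut) to 1.0 (fully open)); a field left out counts as zero (the opening has to be given); each row is the pose to reach, as a shift and turn from the pose commanded when the call began, along the tool's axes at that moment; what a row does not reach only later rows make up. A row lasts 1/10 s, in which the tool goes at most 0.05 m and 0.15 rad, less where a joint would pass 70% of its speed; a pose out of reach is approached as far as the arm can. The fingers move at their own pace and stop on an object; squeeze is the grip in N (left out, the last holds). Time passes only in rows, so rows that do not move let the fingers close. The tool returns the time, the measured TCP pose, the force, the opening and the grip force at its end. only (a regular expression) keeps the lines of the reply that match it, lines (a string "A,B") keeps lines A to B, and quiet returns only ok. No shift or turn number may pass 1 either way. Input that does not fit is refused with a message, and nothing moves.
- ctrl.get_state(): the state, without advancing time (a new reading comes with each control period).
- ctrl.get_image(name): name is "side" or "top" or "wrist"; returns (picture, depth): 480x640x3 uint8, red, green, blue; 480x640 float32, m along the optical axis (not along the pixel's ray), 0 where there is no reading.
- ctrl.camera_model(name): a dict with "vertical_fov" (degrees; the focal length in pixels is half the picture's height over the tangent of half this angle, whatever the lens; pixels are square), "cx", "cy" (the principal point, pixels), "rvec" (rotation vector, rad) and "tvec" (3), from world to camera coordinates, as OpenCV has them; the wrist camera has in their place "hand_eye" (4x4, takes a point from camera to tool coordinates, whose origin is the TCP and whose axes are the flange's). Camera axes: x right, y down, z forward; pixel columns grow to the right and rows downward; lengths in m; the calibration is good to about 2 mm. A picture is of the moment at which its call begins: read the wrist's pose just before it. camera_model takes no time and is no camera call.
- ctrl.close_job(): hands the job in; it is judged then, once.
The state is a dict: "time": time; "joint_positions": joint angles; "qd": joint speeds; "joint_torque": joint torques, N m; "position": TCP position; "tool_rot": TCP orientation; "ft_force": force on the tool from outside, world axes, zero at the start; "torque": the same for the moment, N m; "grip_width": opening from 0.0 (shut) to 1.0 (fully open); "grip_force": force on a finger pad.
Only numpy, scipy, OpenCV 4.12 (cv2) and the standard library are available. Lean on these libraries where they do the work, as an engineer would, in place of code of your own. Each camera call takes 0.05 s, during which the arm holds its last target. There are 200 camera calls.

## Task

The white reference tile rides in a sliding stage on the graduated bench rail; bring it under the measuring head for calibration. Rest a fingertip on the black brake pad in the middle of the stage, press it down to free the brake, and with the pad held down push the stage along the rail until it is fully up against the stop clamp that carries the head; then let the pad come up so that the brake holds the stage there. Nothing is picked up: do not shove the stage with its brake on, leave the tile lying in its nest untouched, and keep off the stop, the head and the dishes and vial standing about.

Things in the scene. Friction and masses are not known exactly. Their poses are not given: they have to be found in the camera images.
- rail: T-section aluminium bench rail, fixed to the desk, 370 mm long, flange 44 mm wide, on two 90 mm wide feet. Origin: centre of its underside on the desk. Its y axis runs along the rail towards the stop clamp; x points across it to the rear (the side of tile and head); z up. Flange top at z = 32 mm.
- stage (a joint): position of the sliding stage along the rail (m), growing along the rail's +y towards the stop clamp; 0 = where it stands at the start, 85 mm from the middle of the rail; range -0.04 to 0.20. With the brake freed it slides with about 1 N; with the brake on it holds against more than 20 N.
- brake_pad (a joint): how far the brake pad is pressed down (m): about 0 up (brake on), 0.006 fully down (hard stop). Spring loaded: it begins to move at about 7 N and takes about 12 N fully down. The brake is free from about 0.002 on and grips again when the pad comes up.
- pad_face (a point): centre of the upper face of the black ribbed brake pad in the middle of the stage, over the rail, 56 mm over the desk when up; moves with stage and pad. Axes as the rail's. Flat 40 x 40 mm face between two raised end lips (6 mm high, 6 mm thick, 40 mm wide across the rail) that a fingertip can push against. A black surround, 50 mm over the desk, frames the pad.
- stage_front (a point): middle of the end face of the sliding stage that meets the stop, 38 mm over the desk, 48 mm along the rail (+y) from the pad's centre. Axes as the rail's. The stage is a grey plate 96 mm long (along the rail), 64 mm wide, top 43 mm over the desk, with the tile's nest on a wing behind the rail.
- stop_face (a point): middle of the face of the stop clamp that the stage meets, 38 mm over the desk: coincides with point stage_front when the stage is fully home. Axes as the rail's.
- nest_floor (a point): centre of the floor of the tile's nest in the stage, 39 mm over the desk, 66 mm to the rear of the pad's centre; the nest is a black ring 63 mm across, rim 47 mm over the desk.
- ref_tile: white reference tile in a black round holder, 50 mm across, 12 mm high, lying loose in the nest (origin: centre of its underside, at nest_floor). Not to be touched.
- head_stop: stop clamp with the measuring head, fixed on the rail; origin on the desk below the clamp's middle, axes as the rail's. Dark steel saddle 24 mm long, 64 mm wide, 52 mm over the desk. A post 66 mm behind the rail's middle carries an arm and the round black head (31 mm), which hangs at y = -60 mm, over the tile when the stage is home; top 97 mm over the desk. Not to be touched.
- dish_full: steel sample dish with pale filling, 57 mm across, 15 mm high, standing loose on the desk in front of the rail (origin: centre of underside). A bystander.
- dish_empty: empty steel sample dish, 57 mm across, 15 mm high, standing loose on the desk in front of the rail (origin: centre of underside). A bystander.
- vial: glass vial with white cap, 25 mm across, 62 mm high, standing loose on the desk behind the rail (origin: centre of underside). A bystander.

How it is judged:
On the way, in this order (a step that is already met when the one before it is completed fails the run):
1. the brake pad is pressed down while the stage still stands where it was (value of joint brake_pad above 0.002 m and distance of nest_floor from where it was at the start of the episode below 0.005 m), for 0.1 s.
2. the stage has been pushed against the stop clamp with the pad still held down (value of joint brake_pad above 0.0015 m and horizontal distance between stage_front and stop_face below 0.0025 m), for 0.1 s.
At the end, for the whole second after the job is handed in: the stage rests against the stop clamp (gap under 2.5 mm) with the brake pad up again (within 1 mm) and nothing moving; the tile lies flat in its nest; the dishes and the vial stand within 10 mm of where they stood (horizontal distance between stage_front and stop_face below 0.0025 m and value of joint brake_pad below 0.001 m and velocity of joint stage between -0.005 and 0.005 m/s and distance between ref_tile and nest_floor below 0.005 m and angle between ref_tile's own z axis and vertical below 0.1 rad and distance of each of dish_full, dish_empty, vial from where it was at the start of the episode below 0.01 m); the robot touches nothing.
It fails at once if the stage is shoved along (faster than 30 mm/s) with its brake on (value of joint brake_pad below 0.0007 m and (velocity of joint stage above 0.03 m/s or velocity of joint stage below -0.03 m/s)).
It fails at once if the robot touches the tile (contact force between any of the arm, the fingers and ref_tile above 0.5 N).
It fails at once if the tile leaves its nest (distance between ref_tile and nest_floor above 0.01 m).
It fails at once if the robot bumps the stop clamp or the measuring head (more than 4 N) (contact force between any of the arm, the fingers and head_stop above 4 N).
It fails at once if a dish or the vial is pushed or carried more than 15 mm (distance of any of dish_full, dish_empty, vial from where it was at the start of the episode above 0.015 m).
It also fails if it takes over 38 s, if anything falls off the work surface, if the arm or the gripper's body presses on something with over 40 N, if the wrist force passes 120 N, or if a joint passes its speed limit or range.

## Working session

There is one attempt and no reset: what is moved stays moved. The work goes in short steps, Python scripts to look and compute and a tool call to move; the robot and the scene stay as the last step left them, time stands still between calls to the robot, and variables do not carry over. Pictures are saved under pics/ and viewed, at most 10 in all, crops included, and the job is handed in when it is done.

```bash
mkdir -p pics; ls
```

Create h.py:
```python
import numpy as np, cv2
from bench import ctrl
from scipy.spatial.transform import Rotation as R
def cam(n):
    m=ctrl.camera_model(n); f=240/np.tan(np.radians(m["vertical_fov"])/2)
    if "hand_eye" in m:
        s=ctrl.get_state(); H=np.array(m["hand_eye"]); Rt=R.from_rotvec(s["tool_rot"]).as_matrix()
        Rc=Rt@H[:3,:3]; C=Rt@H[:3,3]+np.array(s["position"])
    else:
        Rc=R.from_rotvec(np.ravel(m["rvec"])).as_matrix().T; C=-Rc@np.ravel(m["tvec"])
    return f,m["cx"],m["cy"],Rc,C
def ray(c,u,v,z):
    f,cx,cy,Rc,C=c; d=Rc@np.array([(u-cx)/f,(v-cy)/f,1]); return C+d*(z-C[2])/d[2]
def cloud(c,D):
    f,cx,cy,Rc,C=c; v,u=np.mgrid[:480,:640]
    P=np.stack([(u-cx)/f*D,(v-cy)/f*D,D],-1)@Rc.T+C; P[D<=0]=np.nan; return P
```

Run:
```python
from h import *
s=ctrl.get_state();print(s, ctrl.grip_point_offset)
for n in("top","side"):
    print(n,ctrl.camera_model(n))
    c=cam(n);I,D=ctrl.get_image(n);cv2.imwrite(f"pics/{n}.png",I[...,::-1]);np.savez(f"{n}.npz",I=I,D=D)
```

```text
pics
{'time': 0.0, 'joint_positions': array([-1.17791061,  0.32181732, -0.07006274,  1.45166062,  0.02257816,
        1.3707736 , -0.05687827]), 'qd': array([-0.00076496,  0.00065633, -0.00050055, -0.00033934,  0.00142458,
       -0.0011794 ,  0.00086616]), 'joint_torque': array([-1.59783604e-04, -4.91287172e+01, -4.03943891e-01, -3.12528205e+01,
       -6.39874628e-02,  4.36906144e-02,  1.67574149e-04]), 'position': array([0.24032923, 0.60372488, 0.4036719 ]), 'tool_rot': array([-5.91351893e-01, -3.08515682e+00,  2.91000711e-03]), 'ft_force': array([-0.04778225, -0.27633282,  0.21714939]), 'torque': array([ 0.02844062, -0.02126717, -0.03786658]), 'grip_force': 0.0, 'grip_width': 1.0013252533498136} 0.1635
top {'vertical_fov': 50.180121072483146, 'cx': 318.18386351259096, 'cy': 238.44526645051977, 'rvec': array([ 2.17543518, -2.01558686,  0.23649658]), 'tvec': array([0.00964755, 0.59524191, 0.80164736])}
side {'vertical_fov': 43.82626609561392, 'cx': 323.6941244368372, 'cy': 233.3762264972302, 'rvec': array([ 0.27902353, -2.6046895 ,  1.54217376]), 'tvec': array([0.61040333, 0.11176984, 0.90857549])}
```

View pics/top.png

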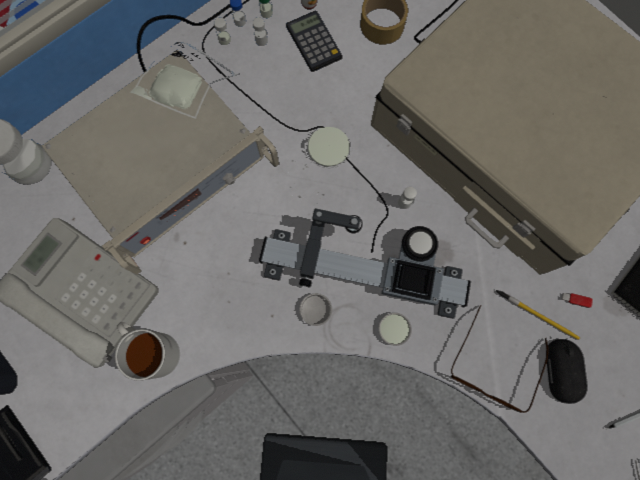

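View pics/side.png

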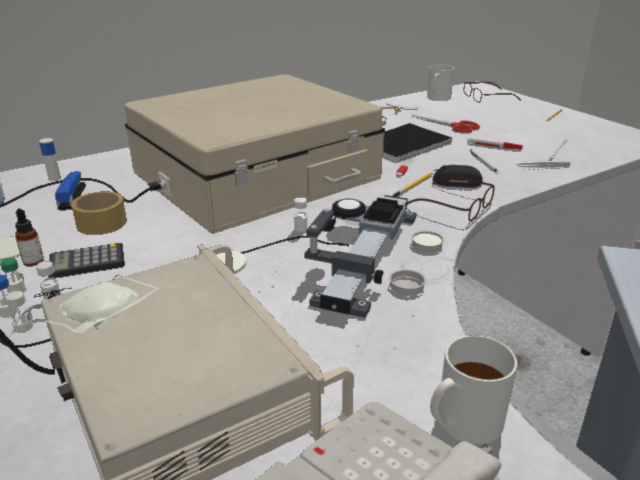

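Top view: the stage pad is at about (413,280), tile (421,243), stop saddle (312,250), dishes (313,309) and (394,329), vial (409,197). The side view agrees.

Run:
```python
from h import *
c=cam("top");z=np.load("top.npz");I,D=z["I"],z["D"];P=cloud(c,D)
print("C",c[4], "desk z",np.nanmedian(P[200:230,270:300,2]))
for n,u,v,h in(("pad",413,280,.056),("tile",421,243,.051),("saddle",312,250,.052),("dishE",313,309,.015),("dishF",394,329,.015),("vial",409,192,.062),("railR",467,292,.032),("railL",265,248,.032)):
    print(n,ray(c,u,v,h).round(4),P[v,u].round(4))
# rail axis from depth: points 28..37mm high in the rail region
m=np.zeros((480,640),bool);m[225:310,250:480]=1
def box(lo,hi,reg):
    k=reg&(P[...,2]>lo)&(P[...,2]<hi);q=P[k][:,:2].astype(np.float32);r=cv2.minAreaRect(q);print(lo,hi,k.sum(),r);return q
q=box(.028,.036,m)
g=cv2.cvtColor(I,cv2.COLOR_RGB2GRAY)
w=((g>170)&m&(P[...,2]>.040)).astype(np.uint8)
n,l,s,ce=cv2.connectedComponentsWithStats(w)
print([(s[i],ce[i],ray(c,*ce[i],.051)) for i in range(1,n) if s[i][4]>60])
crop=cv2.resize(I[190:340,240:490,::-1],None,fx=3.2,fy=3.2,interpolation=cv2.INTER_CUBIC);cv2.imwrite("pics/crop.png",crop)
```

```text
C [0.39453585 0.04256706 0.91628271] desk z -0.00021424229885258494
pad [ 0.536  -0.1104  0.056 ] [ 0.5362 -0.1105  0.0551]
tile [ 0.6025 -0.1229  0.051 ] [ 0.603  -0.1233  0.0489]
saddle [0.5755 0.0643 0.052 ] [0.5754 0.0643 0.0524]
dishE [0.4783 0.0552 0.015 ] [0.4795 0.0554 0.0018]
dishF [ 0.4545 -0.0876  0.015 ] [ 0.4546 -0.0878  0.0136]
vial [ 0.6898 -0.0971  0.062 ] [ 0.6895 -0.0969  0.0628]
railR [ 0.5262 -0.2086  0.032 ] [ 0.526  -0.2082  0.0334]
railL [0.5769 0.1477 0.032 ] [0.577  0.1478 0.0315]
0.028 0.036 3622 ((0.5620218515396118, -0.029754579067230225), (0.3715907633304596, 0.10604071617126465), 86.21757507324219)
[]
```

View pics/crop.png

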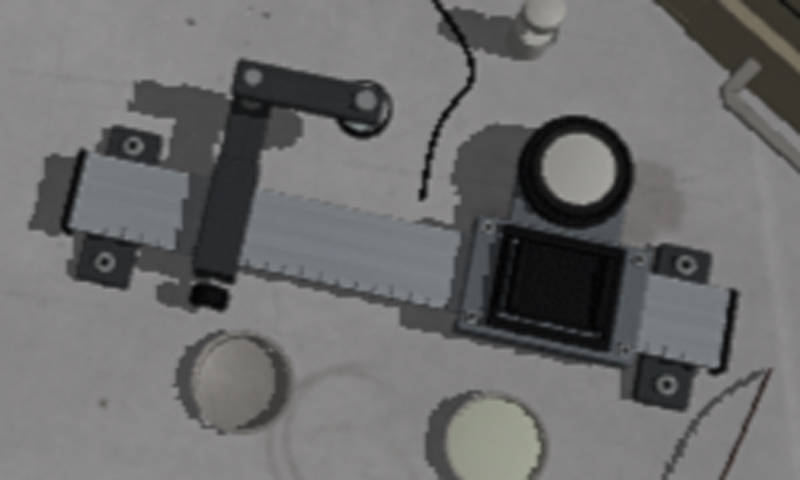

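The enlarged top view shows the pad centred near crop (555,288), i.e. about (413,280), between its lips. The stage's left edge is near crop x 465 and the saddle's right face near x 243.

Run:
```python
from h import *
c=cam("top");z=np.load("top.npz");I,D=z["I"],z["D"];P=cloud(c,D)
m=np.zeros((480,640),bool);m[190:330,250:480]=1
d=np.array([.141,.990]);o=np.array([.5518,-.030])
def co(Q): n=np.array([d[1],-d[0]]); return (Q[:,:2]-o)@d,(Q[:,:2]-o)@n
for it in range(3):
    k=m&(P[...,2]>.028)&(P[...,2]<.037);Q=P[k];a,b=co(Q)
    s=(abs(b)<.03);pts=[]
    for x0 in list(np.arange(-.005,.06,.005))+list(np.arange(.125,.165,.005))+list(np.arange(-.17,-.145,.005)):
        t=s&(a>x0)&(a<x0+.005)
        if t.sum()>8: pts.append((x0+.0025,(b[t].min()+b[t].max())/2,np.ptp(b[t])))
    pts=np.array(pts);p=np.polyfit(pts[:,0],pts[:,1],1)
    n=np.array([d[1],-d[0]]);o=o+p[1]*n;d=d+p[0]*n;d/=np.linalg.norm(d)
    a,b=co(Q);s=abs(b)<.02;mid=(a[s].min()+a[s].max())/2;print(p,a[s].min(),a[s].max());o=o+mid*d
print("d",d,"ang",np.degrees(np.arctan2(d[1],d[0])),"o",o,"pad",o-.085*d)
k=m&(P[...,2]>.040)&(P[...,2]<.048);a,b=co(P[k]);s=(abs(b)<.028);print("stage a",np.percentile(a[s&(a<0)],[1,99]))
k=m&(P[...,2]>.0485)&(P[...,2]<.054);a,b=co(P[k]);s=(abs(b)<.028)&(a>0);print("saddle a",np.percentile(a[s],[1,99]))
k=m&(P[...,2]>.0535)&(P[...,2]<.066);a,b=co(P[k]);s=(a<0)&(abs(b)<.03);print("pad a,b",np.percentile(a[s],[1,99]),np.percentile(b[s],[1,99]))
print(np.array(ctrl.get_state()["tool_rot"]))
T=R.from_rotvec(ctrl.get_state()["tool_rot"]).as_matrix();print(T.round(3))
# heights near the path
q=P.reshape(-1,3);q=q[~np.isnan(q[:,0])]
for y0 in np.arange(-.2,.7,.1):
    t=(q[:,1]>y0)&(q[:,1]<y0+.1)&(q[:,0]>.2)&(q[:,0]<.7)
    if t.any(): print(round(y0,1),q[t][:,2].max().round(3))
g=np.array([*(o-.085*d),.40]);print("shift in tool axes",T.T@(g-ctrl.get_state()["position"]))
```

```text
[-0.00137747 -0.00156018] -0.18453680241931864 0.18580314234457254
[1.51320205e-04 1.80211823e-06] -0.18516800141281808 0.18516951457137817
[-9.64019065e-08  4.85319360e-08] -0.18516875924909293 0.18516875828511092
d [0.13978724 0.99018156] ang 81.96446515615843 o [ 0.55034578 -0.02915256] pad [ 0.53846386 -0.11331799]
stage a [-0.13217137 -0.03714407]
saddle a [0.08445017 0.10799779]
pad a,b [-0.1100919  -0.05912989] [-0.01967193  0.01909367]
[-5.91388842e-01 -3.08519245e+00  2.68468029e-03]
[[-0.929  0.37  -0.001]
 [ 0.37   0.929 -0.002]
 [-0.    -0.002 -1.   ]]
-0.2 0.172
-0.1 0.102
0.0 0.098
0.1 0.036
0.2 0.108
0.3 0.108
0.4 0.107
0.5 0.123
0.6 0.1
shift in tool axes [-0.54215355 -0.55597963  0.00477991]
```

Careful with the scale: shifts go in shares of 0.6 m and turns go in shares of pi rad. That gives: -0.556 m / 0.6 = -0.9267, -0.542 m / 0.6 = -0.9033, -0.238 rad / 3.1416 = -0.0758.

Request:
shift_gripper:
  moves:
    - {"sx": -0.05,"sy": -0.05,"finger_gap": 0}
    - {"sx": -0.1,"sy": -0.1,"finger_gap": 0}
    - {"sx": -0.15,"sy": -0.15,"twist": -0.0159,"finger_gap": 0}
    - {"sx": -0.2,"sy": -0.2,"twist": -0.0318,"finger_gap": 0}
    - {"sx": -0.25,"sy": -0.25,"twist": -0.0477,"finger_gap": 0}
    - {"sx": -0.3,"sy": -0.3,"twist": -0.0637,"finger_gap": 0}
    - {"sx": -0.35,"sy": -0.35,"twist": -0.0758,"finger_gap": 0}
    - {"sx": -0.4,"sy": -0.4,"twist": -0.0758,"finger_gap": 0}
    - {"sx": -0.45,"sy": -0.45,"twist": -0.0758,"finger_gap": 0}
    - {"sx": -0.5,"sy": -0.5,"twist": -0.0758,"finger_gap": 0}
    - {"sx": -0.55,"sy": -0.55,"twist": -0.0758,"finger_gap": 0}
    - {"sx": -0.6,"sy": -0.6,"twist": -0.0758,"finger_gap": 0}
    - {"sx": -0.65,"sy": -0.65,"twist": -0.0758,"finger_gap": 0}
    - {"sx": -0.7,"sy": -0.7,"twist": -0.0758,"finger_gap": 0}
    - {"sx": -0.75,"sy": -0.75,"twist": -0.0758,"finger_gap": 0}
    - {"sx": -0.8,"sy": -0.8,"twist": -0.0758,"finger_gap": 0}
    - {"sx": -0.85,"sy": -0.8667,"twist": -0.0758,"finger_gap": 0}
    - {"sx": -0.9033,"sy": -0.9267,"twist": -0.0758,"finger_gap": 0}
    - {"sx": -0.9033,"sy": -0.9267,"twist": -0.0758,"finger_gap": 0}
    - {"sx": -0.9033,"sy": -0.9267,"twist": -0.0758,"finger_gap": 0}
  squeeze: 20

```text
time: 2.1
position: [0.5382, -0.1142, 0.4042]
tool_rot: [-0.226, -3.132, 0.0]
ft_force: [0.7, -0.1, -0.3]
grip_width: 0.005
grip_force: 0.0
```

Create st.py:
```python
from h import *
s=ctrl.get_state();T=R.from_rotvec(s["tool_rot"]).as_matrix()
d=np.array([.13979,.99018,0]);n=np.array([.99018,-.13979,0]);pad=np.array([.5385,-.1133,.056])
tip=s["position"]+.182*T[:,2]
print("t",s["time"],"tip",tip.round(4),"along/across/up from pad start",((tip-pad)@d).round(4),((tip-pad)@n).round(4),(tip[2]-.056).round(4),"F",s["ft_force"].round(1),"grip",s["grip_width"])
print("tool y heading",np.degrees(np.arctan2(T[1,1],T[0,1])),"tilt",T[:,2].round(4),"to pad in tool axes",(T.T@(pad-tip)).round(4))
```

```bash
python3 st.py
```

```text
t 2.1 tip [ 0.538  -0.1143  0.2222] along/across/up from pad start -0.001 -0.0004 0.1662 F [ 0.7 -0.1 -0.3] grip 0.004697106613065664
tool y heading 81.74968831680853 tilt [-1.2e-03 -2.0e-04 -1.0e+00] to pad in tool axes [-0.0006  0.0011  0.1662]
```

In the tool's units: 0.14 m / 0.6 = 0.2333, 0.12 m / 0.6 = 0.2.

Request:
shift_gripper:
  moves:
    - {"sz": 0.05,"finger_gap": 0}
    - {"sy": 0.0017,"sz": 0.1,"finger_gap": 0}
    - {"sy": 0.0017,"sz": 0.15,"finger_gap": 0}
    - {"sy": 0.0017,"sz": 0.2,"finger_gap": 0}
    - {"sy": 0.0017,"sz": 0.2333,"finger_gap": 0}
    - {"sy": 0.0017,"sz": 0.2333,"finger_gap": 0}
    - {"sy": 0.0017,"sz": 0.2333,"finger_gap": 0}

```text
time: 2.8
position: [0.5386, -0.1107, 0.265]
tool_rot: [-0.218, -3.134, -0.001]
ft_force: [0.7, 0.7, -0.0]
grip_width: 0.006
grip_force: 0.0
```

```bash
python3 st.py
```

Run:
```python
from h import *
c=cam("wrist");I,D=ctrl.get_image("wrist");cv2.imwrite("pics/w.png",I[...,::-1])
I,D=ctrl.get_image("side");cv2.imwrite("pics/s2.png",cv2.resize(I[130:330,280:480,::-1],None,fx=3,fy=3))
```

```text
t 2.8 tip [ 0.5385 -0.1106  0.083 ] along/across/up from pad start 0.0026 -0.0003 0.027 F [ 0.7  0.7 -0. ] grip 0.006171069985591625
tool y heading 82.0456411186955 tilt [-4.e-04  6.e-04 -1.e+00] to pad in tool axes [-0.0003 -0.0027  0.027 ]
```

View pics/w.png

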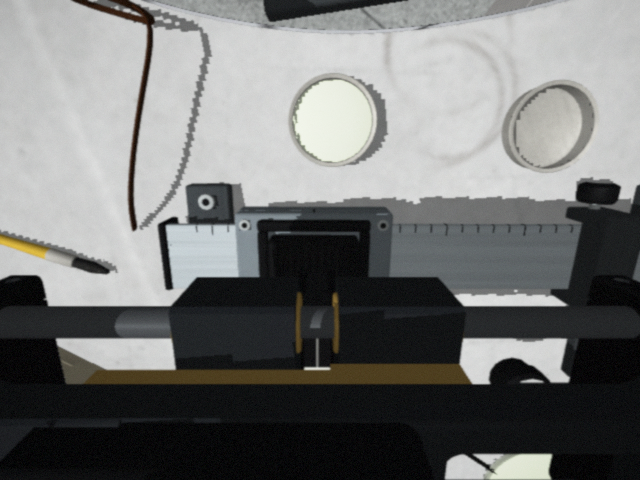

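View pics/s2.png

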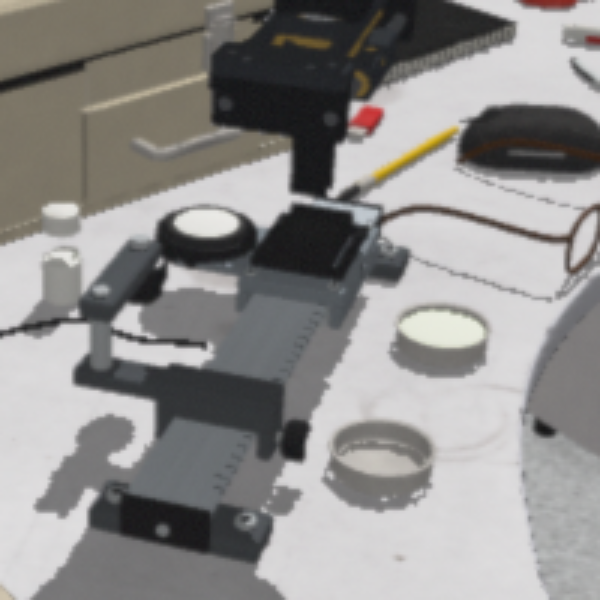

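Wrist view: the closed fingertips (column ~318) are centred over the pad (columns 273–360). Side view: the tip is above the pad, clear of the tile and head.

In the tool's units: 0.023 m / 0.6 = 0.0383, 0.02 m / 0.6 = 0.0333.

Request:
shift_gripper:
  moves:
    - {"sy": -0.0017,"sz": 0.0167,"finger_gap": 0}
    - {"sy": -0.0017,"sz": 0.0333,"finger_gap": 0}
    - {"sy": -0.0017,"sz": 0.0383,"finger_gap": 0}
    - {"sy": -0.0017,"sz": 0.0383,"finger_gap": 0}
    - {"sy": -0.0017,"sz": 0.0383,"finger_gap": 0}

```text
time: 3.4
position: [0.5384, -0.1132, 0.2417]
tool_rot: [-0.221, -3.134, 0.0]
ft_force: [0.4, -0.9, 0.1]
grip_width: 0.007
grip_force: 0.0
```

```bash
python3 st.py
```

```text
t 3.4 tip [ 0.5384 -0.1132  0.0597] along/across/up from pad start 0.0001 -0.0002 0.0037 F [ 0.4 -0.9  0.1] grip 0.006545557114754922
tool y heading 81.92774187331923 tilt [-2.e-04 -1.e-04 -1.e+00] to pad in tool axes [-0.0002 -0.0001  0.0037]
```

In the tool's units: 0.007 m / 0.6 = 0.0117, 0.006 m / 0.6 = 0.01.

Request:
shift_gripper:
  moves:
    - {"sz": 0.0033,"finger_gap": 0}
    - {"sz": 0.0067,"finger_gap": 0}
    - {"sz": 0.01,"finger_gap": 0}
    - {"sz": 0.0117,"finger_gap": 0}
    - {"sz": 0.0117,"finger_gap": 0}
    - {"sz": 0.0117,"finger_gap": 0}

```text
time: 4.0
position: [0.5387, -0.1132, 0.2361]
tool_rot: [0.221, 3.133, 0.001]
ft_force: [-3.3, 0.7, 8.5]
grip_width: 0.01
grip_force: 4.7
```

```bash
python3 st.py
```

```text
t 4.0 tip [ 0.5388 -0.1131  0.0541] along/across/up from pad start 0.0002 0.0003 -0.0019 F [-3.3  0.7  8.5] grip 0.009679259316784915
tool y heading 81.92908035647318 tilt [ 7.e-04  7.e-04 -1.e+00] to pad in tool axes [ 0.0003 -0.0002 -0.0019]
```

Request:
shift_gripper:
  moves:
    - {"sz": 0.0033,"finger_gap": 0}
    - {"sz": 0.0067,"finger_gap": 0}
    - {"sz": 0.01,"finger_gap": 0}
    - {"sz": 0.01,"finger_gap": 0}
    - {"sz": 0.01,"finger_gap": 0}
    - {"sz": 0.01,"finger_gap": 0}

```text
time: 4.6
position: [0.5388, -0.1136, 0.2324]
tool_rot: [0.221, 3.133, 0.003]
ft_force: [-9.5, 2.8, 25.7]
grip_width: 0.007
grip_force: 13.1
```

```bash
python3 st.py
```

```text
t 4.6 tip [ 0.5389 -0.1132  0.0504] along/across/up from pad start 0.0002 0.0004 -0.0056 F [-9.5  2.8 25.7] grip 0.006941781991763005
tool y heading 81.91599614906553 tilt [ 7.0e-04  2.1e-03 -1.0e+00] to pad in tool axes [ 0.0004 -0.0002 -0.0056]
```

In the tool's units: 0.06 m / 0.6 = 0.1, 0.005 m / 0.6 = 0.0083.

Request:
shift_gripper:
  moves:
    - {"sz": -0.0017,"finger_gap": 0}
    - {"sy": 0.0033,"sz": -0.0017,"finger_gap": 0}
    - {"sy": 0.0083,"sz": -0.0017,"finger_gap": 0}
    - {"sy": 0.015,"sz": -0.0017,"finger_gap": 0}
    - {"sy": 0.0233,"sz": -0.0017,"finger_gap": 0}
    - {"sy": 0.0317,"sz": -0.0017,"finger_gap": 0}
    - {"sy": 0.04,"sz": -0.0017,"finger_gap": 0}
    - {"sy": 0.0483,"sz": -0.0017,"finger_gap": 0}
    - {"sy": 0.0567,"sz": -0.0017,"finger_gap": 0}
    - {"sy": 0.065,"sz": -0.0017,"finger_gap": 0}
    - {"sy": 0.0733,"sz": -0.0017,"finger_gap": 0}
    - {"sy": 0.0817,"sz": -0.0017,"finger_gap": 0}
    - {"sy": 0.0883,"sz": -0.0017,"finger_gap": 0}
    - {"sy": 0.0933,"sz": -0.0017,"finger_gap": 0}
    - {"sy": 0.0967,"sz": -0.0017,"finger_gap": 0}
    - {"sy": 0.1,"sz": -0.0017,"finger_gap": 0}
    - {"sy": 0.1,"sz": -0.0017,"finger_gap": 0}

```text
time: 6.3
position: [0.5472, -0.0538, 0.2325]
tool_rot: [0.221, 3.133, 0.003]
ft_force: [-7.0, 1.0, 19.6]
grip_width: 0.01
grip_force: 9.6
```

```bash
python3 st.py
```

```text
t 6.3 tip [ 0.5473 -0.0535  0.0505] along/across/up from pad start 0.0605 0.0004 -0.0055 F [-7.   1.  19.6] grip 0.009826057070636968
tool y heading 81.93558025958514 tilt [ 5.0e-04  1.6e-03 -1.0e+00] to pad in tool axes [ 0.0003 -0.0604 -0.0056]
```

In the tool's units: 0.055 m / 0.6 = 0.0917, 0.053 m / 0.6 = 0.0883.

Request:
shift_gripper:
  moves:
    - {"sy": 0.0033,"finger_gap": 0}
    - {"sy": 0.0083,"finger_gap": 0}
    - {"sy": 0.015,"finger_gap": 0}
    - {"sy": 0.0233,"finger_gap": 0}
    - {"sy": 0.0317,"finger_gap": 0}
    - {"sy": 0.04,"finger_gap": 0}
    - {"sy": 0.0483,"finger_gap": 0}
    - {"sy": 0.0567,"finger_gap": 0}
    - {"sy": 0.065,"finger_gap": 0}
    - {"sy": 0.0733,"finger_gap": 0}
    - {"sy": 0.08,"finger_gap": 0}
    - {"sy": 0.085,"finger_gap": 0}
    - {"sy": 0.0883,"finger_gap": 0}
    - {"sy": 0.0917,"finger_gap": 0}
    - {"sy": 0.0917,"finger_gap": 0}

```text
time: 7.8
position: [0.555, 0.0011, 0.2325]
tool_rot: [0.22, 3.133, 0.003]
ft_force: [-7.0, 1.3, 17.9]
grip_width: 0.008
grip_force: 9.3
```

```bash
python3 st.py;  python3 - <<'E'
from h import *
I,D=ctrl.get_image("side");cv2.imwrite("pics/s3.png",cv2.resize(I[130:330,280:480,::-1],None,fx=3,fy=3))
E
```

```text
t 7.8 tip [0.5551 0.0014 0.0505] along/across/up from pad start 0.1159 0.0004 -0.0055 F [-7.   1.3 17.9] grip 0.008031151177066605
tool y heading 81.95134417290414 tilt [ 6.0e-04  2.1e-03 -1.0e+00] to pad in tool axes [ 0.0004 -0.1159 -0.0058]
```

View pics/s3.png

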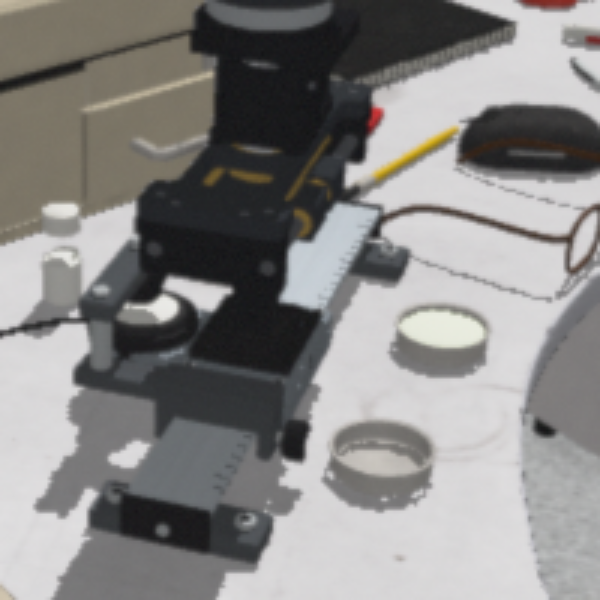

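The side view shows the stage carried along with the finger, just short of the clamp and with the tile nearly under the head.

In the tool's units: 0.008 m / 0.6 = 0.0133, 0.007 m / 0.6 = 0.0117.

Request:
shift_gripper:
  moves:
    - {"sy": 0.0017,"finger_gap": 0}
    - {"sy": 0.0033,"finger_gap": 0}
    - {"sy": 0.005,"finger_gap": 0}
    - {"sy": 0.0067,"finger_gap": 0}
    - {"sy": 0.0083,"finger_gap": 0}
    - {"sy": 0.01,"finger_gap": 0}
    - {"sy": 0.0117,"finger_gap": 0}
    - {"sy": 0.0133,"finger_gap": 0}
    - {"sy": 0.0133,"finger_gap": 0}
    - {"sy": 0.0133,"finger_gap": 0}

```text
time: 8.85
position: [0.5559, 0.007, 0.2325]
tool_rot: [0.223, 3.134, -0.001]
ft_force: [-7.9, -3.9, 19.0]
grip_width: 0.007
grip_force: 9.7
```

```bash
python3 st.py
```

```text
t 8.85 tip [0.5559 0.007  0.0505] along/across/up from pad start 0.1215 0.0004 -0.0055 F [-7.9 -3.9 19. ] grip 0.007454074673736101
tool y heading 81.87242397677716 tilt [-0.e+00 -5.e-04 -1.e+00] to pad in tool axes [ 0.0002 -0.1215 -0.0055]
```

In the tool's units: 0.003 m / 0.6 = 0.005, 0.002 m / 0.6 = 0.0033.

Request:
shift_gripper:
  moves:
    - {"sy": 0.0017,"finger_gap": 0}
    - {"sy": 0.0033,"finger_gap": 0}
    - {"sy": 0.005,"finger_gap": 0}
    - {"sy": 0.005,"finger_gap": 0}
    - {"sy": 0.005,"finger_gap": 0}

```text
time: 9.35
position: [0.5561, 0.0077, 0.2325]
tool_rot: [-0.225, -3.133, 0.006]
ft_force: [-7.6, -7.8, 20.8]
grip_width: 0.008
grip_force: 10.3
```

```bash
python3 st.py
```

```text
t 9.35 tip [0.5559 0.0071 0.0505] along/across/up from pad start 0.1216 0.0005 -0.0055 F [-7.6 -7.8 20.8] grip 0.008279214832559879
tool y heading 81.78293089267586 tilt [-7.0e-04 -3.6e-03 -1.0e+00] to pad in tool axes [ 1.000e-04 -1.216e-01 -5.100e-03]
```

In the tool's units: -0.15 m / 0.6 = -0.25, -0.13 m / 0.6 = -0.2167.

Request:
shift_gripper:
  moves:
    - {"sy": -0.0017,"finger_gap": 0}
    - {"sy": -0.0017,"sz": -0.0033,"finger_gap": 0}
    - {"sy": -0.0017,"sz": -0.0067,"finger_gap": 0}
    - {"sy": -0.0017,"sz": -0.01,"finger_gap": 0}
    - {"sy": -0.0017,"sz": -0.0133,"finger_gap": 0}
    - {"sy": -0.0017,"sz": -0.0183,"finger_gap": 0}
    - {"sy": -0.0017,"sz": -0.025,"finger_gap": 0}
    - {"sy": -0.0017,"sz": -0.0417,"finger_gap": 0}
    - {"sy": -0.0017,"sz": -0.0667,"finger_gap": 0}
    - {"sy": -0.0017,"sz": -0.1167,"finger_gap": 0}
    - {"sy": -0.0017,"sz": -0.1667,"finger_gap": 0}
    - {"sy": -0.0017,"sz": -0.2167,"finger_gap": 0}
    - {"sy": -0.0017,"sz": -0.25,"finger_gap": 0}
    - {"sx": -0.05,"sy": -0.0017,"sz": -0.25,"finger_gap": 0}

```text
time: 10.75
position: [0.5852, 0.0066, 0.3854]
tool_rot: [0.218, 3.128, 0.007]
ft_force: [-0.2, -0.1, 0.4]
grip_width: 0.004
grip_force: 0.0
```

```bash
python3 st.py
```

```text
t 10.75 tip [0.5864 0.0073 0.2034] along/across/up from pad start 0.1261 0.0305 0.1474 F [-0.2 -0.1  0.4] grip 0.003784250681944874
tool y heading 82.01300300648768 tilt [ 0.0064  0.0041 -1.    ] to pad in tool axes [ 0.0315 -0.1269  0.1466]
```

In the tool's units: 0.28 m / 0.6 = 0.4667, 0.26 m / 0.6 = 0.4333.

Request:
shift_gripper:
  moves:
    - {"sx": 0.05,"sy": 0.05,"sz": -0.05,"finger_gap": 0}
    - {"sx": 0.05,"sy": 0.1167,"sz": -0.0833,"finger_gap": 0}
    - {"sx": 0.05,"sy": 0.1833,"sz": -0.0833,"finger_gap": 0}
    - {"sx": 0.05,"sy": 0.25,"sz": -0.0833,"finger_gap": 0}
    - {"sx": 0.05,"sy": 0.3167,"sz": -0.0833,"finger_gap": 0}
    - {"sx": 0.05,"sy": 0.3833,"sz": -0.0833,"finger_gap": 0}
    - {"sx": 0.05,"sy": 0.4333,"sz": -0.0833,"finger_gap": 0}
    - {"sx": 0.05,"sy": 0.4667,"sz": -0.0833,"finger_gap": 0}
    - {"sx": 0.05,"sy": 0.4667,"sz": -0.0833,"finger_gap": 0}
    - {"sx": 0.05,"sy": 0.4667,"sz": -0.0833,"finger_gap": 0}

```text
time: 11.75
position: [0.5951, 0.2874, 0.4304]
tool_rot: [0.221, 3.133, -0.001]
ft_force: [0.1, -0.8, -0.2]
grip_width: 0.005
grip_force: 0.0
```

Run:
```python
from h import *
c=cam("top");I,D=ctrl.get_image("top");cv2.imwrite("pics/t4.png",cv2.resize(I[180:340,230:480,::-1],None,fx=3.2,fy=3.2))
P=cloud(c,D);o=np.array([.55035,-.02915]);d=np.array([.13979,.99018]);n=np.array([d[1],-d[0]])
a=(P[...,:2]-o)@d;b=(P[...,:2]-o)@n;z=P[...,2]
k=(z>.040)&(z<.047)&(abs(b)<.028)&(abs(a)<.2);print("stage a",np.percentile(a[k],[1,99]))
k=(z>.053)&(z<.07)&(abs(b)<.03)&(abs(a)<.2);print("pad a",np.percentile(a[k],[1,99]))
k=(abs(a-.0365)<.015)&(abs(b)<.012);print("pad z",np.nanmedian(z[k]),a[0:1].shape)
```

```text
stage a [-0.01099831  0.08390135]
pad a [0.01095568 0.10592587]
pad z 0.0557650552725516 (1, 640)
```

View pics/t4.png

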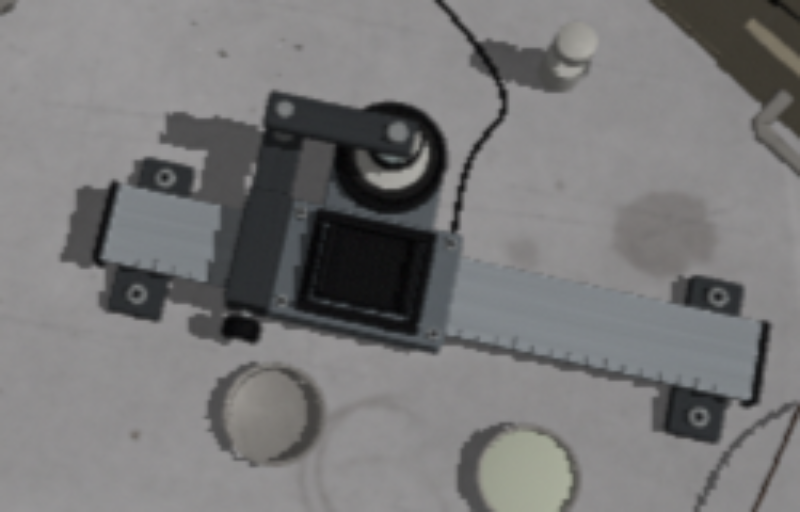

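The stage sits flush against the clamp (edge at crop x≈285). The pad is up at 55.8 mm, the tile lies in its nest under the head, and the dishes and vial are undisturbed.

```bash
python3 -c "
from bench import ctrl
print(ctrl.close_job())"
```

```text
the job is handed in; nothing more can be done
None
```

I pushed the stage fully up against the stop clamp with the pad held down, let the pad come up again so the brake holds it, and handed the job in at about 12 s; the final top view showed the tile in its nest under the head and nothing else moved, but no verdict was returned.

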